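Seat the filter drawer and hold the recessed reset button

TASK

The filter in the desktop air filter unit has just been changed. First push its open filter drawer fully home until it snaps in; then take the long thin reset pin out of the tool stand, reach its steel tip down through the round hole in the unit's top, and press the recessed reset button fully down without ramming it. Finish while still gripping the pin and holding the button down; leave the other tool and the loose things on the desk where they are.

Things in the scene. Friction and masses are not known exactly. Their poses are not given: they have to be found in the camera images.
- unit: White desktop air filter unit, fixed to the desk, 180 deep (x) x 180 wide (y) x 90 high, origin at the centre of its underside, +z up. Its front (drawer side) faces its own -x and lies 90 from the origin. Its top is flat, with black vent slots on the rear half and the button's hole on the front half. It stands either left or right of the robot's midline, the tool stand on the other side, and is turned up to 0.3 rad.
- aperture (a point): Centre of the mouth of the round hole (16 diameter, straight, vertical) in the unit's top, at the level of the top (90 above the desk), 30 ahead (-x) of and 40 to the +y side of the unit's centre; a small square metal plate, 36 wide, surrounds it, flush with the top. Axes as unit.
- button_top (a point): Centre of the top of the reset button, a black round cap 14 in diameter at the bottom of the hole, 25 below the hole's mouth when not pressed. Moves down as it is pressed.
- reset_button (a joint): How far the reset button is pressed, m: 0 released, 0.006 fully down at a hard stop. Springs back; needs about 2 N to start moving and 5 N to be fully down.
- filter_drawer (a joint): How far the filter drawer is open, m: 0 fully home, at most 0.09. Slides along the unit's x axis (closing = towards the unit's +x). Light sliding friction of 1 to 2 N; from about 13 to 7 mm open a sprung detent must be ridden over (a push of about 7 N in all, at about 10 mm open), after which the drawer snaps home to 0, a hard stop.
- drawer_front (a point): Point on the outer face of the drawer's flat white front panel (176 wide, from 6 to 86 above the desk, 10 thick), midway across, 60 above the desk. Axes as unit: push towards +x. With the drawer home this face is 10 ahead of the unit's front.
- stand: Grey tool stand, a block 50 (x) x 130 (y) x 60 high, fixed to the desk, origin at the centre of its underside. Two upright sockets 11 in diameter and 56 deep, 36 either side of its centre along its y, hold the two tools upright; which tool is in which socket varies.
- reset_pin: The reset pin, a loose stylus of 28 to 56 g, 108 long, standing upright in the stand, tip down. Origin at the tip of the pin, z up along the pin to the handle. Steel shaft 6 in diameter from the tip to 52, then a round black handle 18 in diameter from 52 to 108; the handle's lower shoulder rests on the top of the stand, so the tip starts 8 above the desk.
- pin_grip (a point): Point on the reset pin's axis in its handle, 80 from the tip, 28 below the handle's top: a good height to grip.
- pin_tip (a point): The tip of the reset pin's steel shaft.
- deburrer: The other tool, to be left in the stand: a stubby one with a squat black square handle 26 x 26 x 36 high and a shaft 9 in diameter and 20 long in the socket. Origin at the tip of its shaft, 40 above the desk. Its handle is wider and ends 20 lower than the pin's (96 above the desk against 116).
- figurine: Small white printed figurine, 92 high, 40 across its foot, loose; origin under its foot. Leave alone.
- glue_stick: Upright glue stick, 27 in diameter and 92 high, loose; origin under it. Leave alone.
- scraper_box: Flat orange box, 45 x 85 x 22 high, loose; origin under it. Leave alone.

How it is judged:
On the way, in this order (a step that is already met when the one before it is completed fails the run):
1. the filter drawer is pushed home past its detent (value of joint filter_drawer below 0.003 m), for 0.2 s.
2. the reset pin is gripped and its tip is lifted clear of the stand (contact force between the fingers and reset_pin above 2 N and height (world z) of pin_tip above 0.065 m), for 0.2 s.
At the end, for the whole second after the job is handed in: Through the last second: drawer home (3 mm); fingers grip the reset pin (over 2 N), within 0.35 rad of upright, at rest; its tip in the hole within 9 mm of its axis and 25 mm or more deep, pressing the button with over 2 N and holding it at least 4.5 mm of its 6 mm down (value of joint filter_drawer below 0.003 m and value of joint reset_button above 0.0045 m and contact force between reset_pin and reset_button above 2 N and contact force between the fingers and reset_pin above 2 N and horizontal distance between pin_tip and aperture below 0.009 m and z of pin_tip in the frame of aperture below -0.025 m and angle between reset_pin's own z axis and vertical below 0.35 rad and linear speed of reset_pin below 0.02 m/s); the arm keeps its last pose, push and grip.
It fails at once if the button or unit is rammed with the pin (over 40 N) (contact force between reset_pin and unit above 40 N).
It fails at once if the other tool is moved or taken out of the stand (over 20 mm) (distance of deburrer from where it was at the start of the episode above 0.02 m).
It fails at once if the figurine is disturbed (over 30 mm) (distance of figurine from where it was at the start of the episode above 0.03 m).
It fails at once if the glue stick is disturbed (over 30 mm) (distance of glue_stick from where it was at the start of the episode above 0.03 m).
It fails at once if the scraper box is disturbed (over 30 mm) (distance of scraper_box from where it was at the start of the episode above 0.03 m).
It also fails if it takes over 61 s, if anything falls off the work surface, if the arm or the gripper's body presses on something with over 40 N, if the wrist force passes 120 N, or if a joint passes its speed limit or range.

ROBOT

A 6-joint arm with a two-finger parallel gripper is mounted at the origin on the work surface. World frame = base frame: x ahead of the robot, y to its left, z up, the work surface at z = 0. Lengths are in m, angles in rad, forces in N, time in s.
With the tool pointing down it reaches from about 0.25 to 0.85 m from the base axis. Payload 12.5 kg.
Tool frame: the origin (TCP) lies between the finger pads; the fingertips stand 8 mm ahead of it and the grasp point (between the pads) lies 11 mm behind it; z points along the fingers, y is the line along which they close (so a half turn about z gives the same grasp; the last joint's range is limited). The gripper opens to 93 mm and grips with 3 to 60 N. Pads are 15 mm wide; open, the fingers measure 128 mm over their backs; the gripper's body (75 mm by 188 mm) begins 65 mm behind the grasp point.
Start: joints at [1.128, 0.351, 1.652, -0, 1.139, -0.085], TCP at [0.193, 0.515, 0.227] pointing down, gripper open.
Joint ranges: [-2.75, 2.75], [-0.79, 2.1], [0.01, 2.65], [-1.57, 4.71], [0.07, 3.14], [-2.87, 2.87]. Speed limits (rad/s): [2.22, 2.22, 2.79, 3.14, 3.14, 3.14].

INTERFACE

Orientations are given as [roll, pitch, yaw] about the fixed x, y, z axes, in that order (R = Rz(yaw) Ry(pitch) Rx(roll)).
In Python, from station import env gives the robot as it stands.
- The arm moves only by the tool play_rows, never from a script. Its arguments are lists of equal length, an entry for each row: "linear": the shift along the tool's x, y, z in mm, a list of three; "delta_rot": the turn, a rotation vector about the tool's x, y, z in degrees, a list of three; "gripper": the opening in per cent of the stroke, from 0 (shut) to 100 (fully open). A call has 1 to 8 rows; each row shifts and turns the commanded pose from where the row before left it, along the tool's axes as they then stand; what a row does not reach is not made up. A row lasts 1/8 s, in which the tool goes at most 62.5 mm and 10.7 degrees, less where a joint would pass 70% of its speed; a pose out of reach is approached as far as the arm can. A call with a gripper value outside its range is refused whole. The fingers move at their own pace and stop on an object; "grip_force" is the grip in N (left out, the last holds). Time passes only in rows, so rows that do not move let the fingers close. It gives the time, the measured TCP pose, the force, the opening and the grip force at its end, in the units of the state.
- env.observe(): the state, without advancing time (a new reading comes with each control period).
- env.capture(name): name is "side" or "top"; returns the picture (384x512x3 uint8, blue, green, red); there is no depth.
- env.get_calibration(name): a dict with "fx", "fy", "cx", "cy" (pixels), "world_to_cam" (4x4, takes a point from world to camera coordinates). Camera axes: x right, y up, looking along -z (the intrinsics and any distortion apply to the point x, -y, -z); pixel columns grow to the right and rows downward; lengths in m; the calibration is good to about 2 mm. A picture is of the moment at which its call begins. get_calibration takes no time and is no camera call.
- env.close_job(): hands the job in; it is judged then, once.
The state is a dict: "clock": time; "joints": joint angles; "joint_velocities": joint speeds; "tau": joint torques, N m; "tcp_pos": TCP position; "orientation": TCP orientation; "wrist_force": force on the tool from outside, world axes, zero at the start; "moment": the same for the moment, N m; "gripper_width": finger opening in m; "finger_force": force on a finger pad.
Only numpy, scipy, OpenCV 4.12 (cv2) and the standard library are available. Lean on these libraries where they do the work, as an engineer would, in place of code of your own. Each camera call takes 0.05 s, during which the arm holds its last target. There are 200 camera calls.

## Working session

There is one attempt and no reset: what is moved stays moved. The work goes in short steps, Python scripts to look and compute and a tool call to move; the robot and the scene stay as the last step left them, time stands still between calls to the robot, and variables do not carry over. Pictures are saved under pics/ and viewed, at most 10 in all, crops included, and the job is handed in when it is done.

Besides the shell and the picture viewer there is one more tool, called after "Call:" as name(argument=value, ...), one argument or row to a line, values as JSON. play_rows: Moves the arm, as the interface text tells. Its arguments: {"type":"object","properties":{"linear":{"type":"array","items":{"type":"array","items":{"type":"number"}}},"delta_rot":{"type":"array","items":{"type":"array","items":{"type":"number"}}},"gripper":{"type":"array","items":{"type":"number"}},"grip_force":{"type":"number"}},"required":["linear","delta_rot","gripper"]}

```bash
mkdir -p pics; ls; python3 - <<'E'
from station import env
import cv2
for n in("side","top"):
    cv2.imwrite(f"pics/{n}0.png",env.capture(n)); c=env.get_calibration(n); print(n,c)
print(env.observe())
E
```

```text
pics
side {'fx': 417.46122569324575, 'fy': 417.46122569324575, 'cx': 256.57481933929705, 'cy': 186.29285896985493, 'world_to_cam': array([[-0.98021446, -0.1979173 ,  0.00288887,  0.53846337],
       [ 0.11608174, -0.56296785,  0.81828616, -0.14020389],
       [-0.16032665,  0.80243127,  0.57480381, -1.00201935],
       [ 0.        ,  0.        ,  0.        ,  1.        ]])}
top {'fx': 357.86561575112324, 'fy': 357.86561575112324, 'cx': 255.82877350016628, 'cy': 188.2975855930997, 'world_to_cam': array([[ 0.00683205, -0.99933572,  0.03579724, -0.03037057],
       [ 0.9841627 ,  0.01306096,  0.17678572, -0.54395744],
       [-0.17713583,  0.0340225 ,  0.98359817, -0.9204953 ],
       [ 0.        ,  0.        ,  0.        ,  1.        ]])}
{'clock': 0.1, 'joints': array([ 1.12841536e+00,  3.51173059e-01,  1.65235860e+00,  8.80346259e-06,
        1.13912252e+00, -8.45808558e-02]), 'joint_velocities': array([ 0.00067553, -0.00095471, -0.00131378, -0.00104467,  0.00102455,
        0.00078937]), 'tau': array([ 6.14002838e-04, -4.98028958e+01, -2.85700357e+01,  6.99411775e-02,
        2.39484280e-02,  1.04220044e-05]), 'tcp_pos': array([0.19244983, 0.51490233, 0.22616092]), 'orientation': array([-3.1405356e+00, -9.7641000e-05,  2.7837888e+00]), 'wrist_force': array([ 0.22949997, -0.47151051,  0.3778304 ]), 'moment': array([-0.01811371, -0.00151549,  0.03429522]), 'finger_force': 0.0, 'gripper_width': 0.09307786784961698}
```

View pics/top0.png

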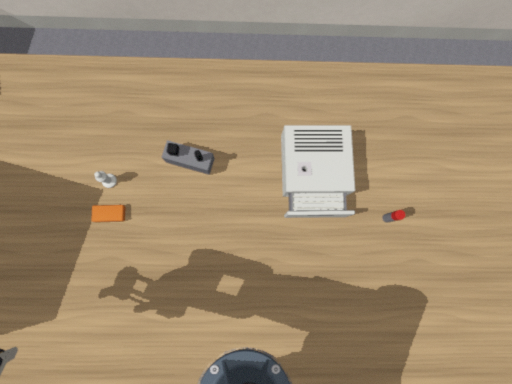

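View pics/side0.png

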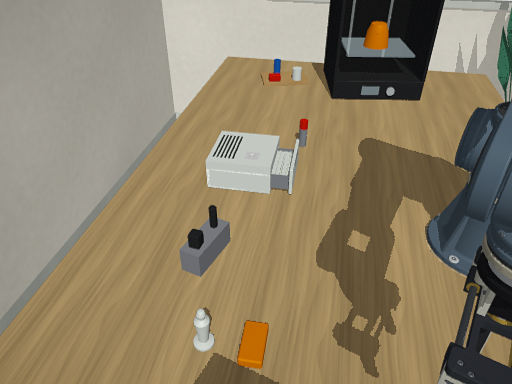

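The top picture shows the unit with its hole near (305,169) and the drawer front along row 213. The stand has the square tool at (173,149) and the pin at (199,155). The glue stick is at (395,216). Next I'll zoom in.

```bash
cat > h.py <<'E'
import numpy as np
from station import env
def ray(n,u,v,z):
    c=env.get_calibration(n);W=c["world_to_cam"];R=W[:3,:3];o=-R.T@W[:3,3]
    d=R.T@np.array([(u-c["cx"])/c["fx"],-(v-c["cy"])/c["fy"],-1]);return o+d*(z-o[2])/d[2]
def proj(n,p):
    c=env.get_calibration(n);q=c["world_to_cam"]@np.r_[p,1]
    return np.array([c["cx"]+c["fx"]*q[0]/-q[2],c["cy"]+c["fy"]*q[1]/q[2]])
E
python3 - <<'E'
import cv2,numpy as np
a=cv2.imread("pics/top0.png");b=cv2.imread("pics/side0.png")
r=lambda i,x,y,w,h:cv2.resize(i[y:y+h,x:x+w],None,fx=4,fy=4,interpolation=cv2.INTER_CUBIC)
o=np.vstack([np.hstack([r(a,274,118,90,100),r(a,155,130,70,100)]),])
cv2.imwrite("pics/t1.png",o)
cv2.imwrite("pics/s1.png",r(b,175,120,135,150))
E
```

```text
(no output)
```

View pics/t1.png

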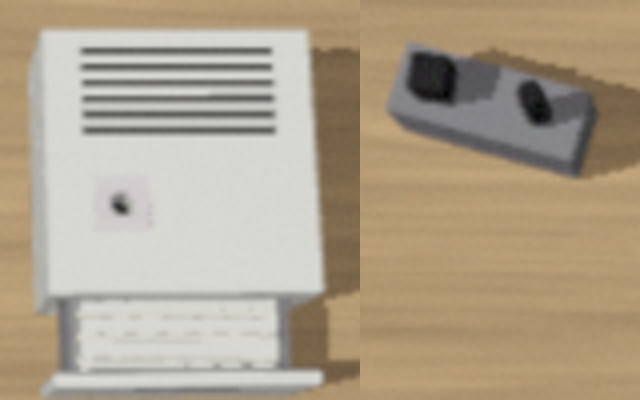

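View pics/s1.png

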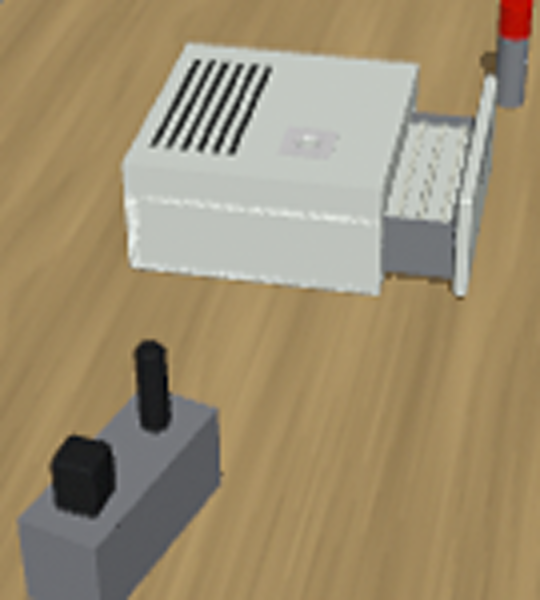

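```bash
python3 - <<'E'
from h import *
np.set_printoptions(precision=4,suppress=True)
for n in("top","side"):
    W=env.get_calibration(n)["world_to_cam"];print(n,"cam",-W[:3,:3].T@W[:3,3])
T=lambda x,y,z:ray("top",274+(x-.0)/4-.375,118+y/4-.375,z)
P={k:T(*v,.09)[:2] for k,v in dict(TL=(42,32),TR=(307,31),BR=(324,295),BL=(47,298),plate=(122,203)).items()}
for k,v in P.items():print(k,v)
for a,b in("TL TR","TR BR","BL BR","TL BL"):pass if 0 else None
E
python3 - <<'E'
import sys;sys.path.insert(0,'.')
from h import *
from scipy.optimize import least_squares
np.set_printoptions(precision=4,suppress=True)
t=lambda x,y:(274+x/4-.375,118+y/4-.375)
t2=lambda x,y:(155+(x-360)/4-.375,130+y/4-.375)
s=lambda x,y:(175+x/4-.375,120+y/4-.375)
def loc(q,p):
    c,si=np.cos(q[2]),np.sin(q[2]);return np.array([q[0]+c*p[0]-si*p[1],q[1]+si*p[0]+c*p[1],p[2]])
U=[("top",t(42,32),(.09,.09,.09)),("top",t(307,31),(.09,-.09,.09)),("top",t(324,295),(-.09,-.09,.09)),("top",t(47,298),(-.09,.09,.09)),("top",t(122,203),(-.03,.04,.09)),
("side",s(310,142),(-.03,.04,.09)),("side",s(188,45),(.09,.09,.09)),("side",s(418,66),(-.09,.09,.09)),("side",s(125,163),(.09,-.09,.09)),("side",s(384,192),(-.09,-.09,.09)),("side",s(133,267),(.09,-.09,0)),("side",s(379,293),(-.09,-.09,0))]
S=[("top",t2(408,43),(.025,.065,.06)),("top",t2(597,97),(.025,-.065,.06)),("top",t2(576,164),(-.025,-.065,.06)),("top",t2(392,112),(-.025,.065,.06)),
("side",s(100,548),(-.025,-.065,.06)) ,("side",s(20,517),(.025,-.065,.06)),("side",s(218,410),(-.025,.065,.06))]
# side view is from -y: check which end is which by y sign
def fit(L,q0):
    f=lambda q:np.concatenate([proj(n,loc(q,p))-np.array(m) for n,m,p in L])
    r=least_squares(f,q0,loss="soft_l1");print(r.x);print(r.fun.reshape(-1,2));return r.x
print("unit");u=fit(U,[.65,-.2,0]);print("aperture",loc(u,(-.03,.04,.09)))
print("stand")
for n,m,p in S: print(n,ray(n,*m,.06))
for end in(1,-1):
    L=[(n,m,p if n=="top" or end==1 else (-p[0],-p[1],p[2])) for n,m,p in S]
    q=fit(L,[.65,.2,-.2]);print(loc(q,(0,.036,.06)),loc(q,(0,-.036,.06)))
print("pin top",ray("side",*s(151,347),.116),"base",ray("side",*s(156,424),.06))
for m in((528,87),(541,115)):print("top",ray("top",*t2(*m),.116),ray("top",*t2(*m),.06))
# drawer front top outer edge
for m in((42,390),(322,383),(55,374),(322,371)):print("drawer",ray("top",*t(*m),.086))
E
```

```text
unit
[ 0.6239 -0.1878  0.0629]
[[ -2.2235   0.248 ]
 [ -2.338   -2.2256]
 [  0.3534  -2.8451]
 [  1.2908  -0.2082]
 [ -0.1962   0.1538]
 [  0.3929   0.2075]
 [-15.3133  30.6097]
 [ -7.1229  30.3296]
 [ 14.1062 -29.3813]
 [  7.6749 -32.7109]
 [ 13.4423 -30.2204]
 [  7.9883 -32.5771]]
aperture [ 0.5914 -0.1498  0.09  ]
stand
top [0.6714 0.219  0.06  ]
top [0.6356 0.09   0.06  ]
top [0.5889 0.1028 0.06  ]
top [0.6229 0.2273 0.06  ]
side [0.6256 0.2312 0.06  ]
side [0.6751 0.2174 0.06  ]
side [0.5929 0.1091 0.06  ]
[ 0.6323  0.1605 -0.2083]
[[  0.0283   0.4428]
 [ -0.5473  -2.7277]
 [  0.3414  -1.9899]
 [ -0.7677   0.576 ]
 [ 29.6458 -36.4724]
 [ 30.8684 -34.0856]
 [-27.2323  34.1451]]
[0.6397 0.1957 0.06  ] [0.6248 0.1253 0.06  ]
[ 0.6287  0.1597 -0.2786]
[[  1.3686   0.293 ]
 [ -0.1192   0.2611]
 [ -0.4964   0.7271]
 [ -0.6728   0.0964]
 [-17.7064  -8.1188]
 [ 21.6884   7.2447]
 [-15.0902  -7.2498]]
[0.6386 0.1943 0.06  ] [0.6188 0.1251 0.06  ]
pin top [0.6246 0.128  0.116 ] base [0.6248 0.1284 0.06  ]
top [0.6259 0.1292 0.116 ] [0.6419 0.1368 0.06  ]
top [0.6076 0.1203 0.116 ] [0.6224 0.1274 0.06  ]
drawer [ 0.4683 -0.0971  0.086 ]
drawer [ 0.4748 -0.2795  0.086 ]
drawer [ 0.4788 -0.1056  0.086 ]
drawer [ 0.4826 -0.2799  0.086 ]  File "<stdin>", line 8
    for a,b in("TL TR","TR BR","BL BR","TL BL"):pass if 0 else None
                                                     ^^
SyntaxError: invalid syntax
```

```bash
python3 - <<'E'
from h import *
from scipy.optimize import least_squares
np.set_printoptions(precision=4,suppress=True)
t=lambda x,y:(274+x/4-.375,118+y/4-.375)
t2=lambda x,y:(155+(x-360)/4-.375,130+y/4-.375)
s=lambda x,y:(175+x/4-.375,120+y/4-.375)
def loc(q,p):
    c,si=np.cos(q[2]),np.sin(q[2]);return np.array([q[0]+c*p[0]-si*p[1],q[1]+si*p[0]+c*p[1],p[2]])
U=[("top",t(42,32),(.09,.09,.09)),("top",t(307,31),(.09,-.09,.09)),("top",t(324,295),(-.09,-.09,.09)),("top",t(47,298),(-.09,.09,.09)),("top",t(122,203),(-.03,.04,.09)),
("side",s(310,142),(-.03,.04,.09)),("side",s(188,45),(.09,-.09,.09)),("side",s(418,66),(-.09,-.09,.09)),("side",s(125,163),(.09,.09,.09)),("side",s(384,192),(-.09,.09,.09)),("side",s(133,267),(.09,.09,0)),("side",s(379,293),(-.09,.09,0))]
S=[("top",t2(408,43),(.025,.065,.06)),("top",t2(597,97),(.025,-.065,.06)),("top",t2(576,164),(-.025,-.065,.06)),("top",t2(392,112),(-.025,.065,.06)),
("side",s(100,548),(-.025,.065,.06)) ,("side",s(20,517),(.025,.065,.06)),("side",s(218,410),(-.025,-.065,.06))]
def fit(L,q0):
    f=lambda q:np.concatenate([proj(n,loc(q,p))-np.array(m) for n,m,p in L])
    r=least_squares(f,q0,loss="soft_l1");print(r.x);print(r.fun.reshape(-1,2));return r.x
print("unit");u=fit(U,[.65,-.2,0]);print("aperture",loc(u,(-.03,.04,.09)),"plate alone",ray("top",*t(122,203),.09),ray("side",*s(310,142),.09))
q=fit(S,[.65,.2,-.2]);print(loc(q,(0,.036,.06)),loc(q,(0,-.036,.06)))
E
```

```text
unit
[ 0.6225 -0.1895  0.0166]
[[-0.1116 -0.7543]
 [-0.0486 -0.2847]
 [-0.4211 -0.7029]
 [ 0.2764 -1.2106]
 [-0.1055  0.006 ]
 [ 0.2698  0.148 ]
 [ 0.5702 -0.6095]
 [ 0.9291 -0.6765]
 [ 0.0196 -0.079 ]
 [ 0.251  -0.7615]
 [ 0.1233  0.7807]
 [ 0.7748  1.1658]]
aperture [ 0.5918 -0.15    0.09  ] plate alone [ 0.5918 -0.1503  0.09  ] [ 0.5927 -0.1507  0.09  ]
[ 0.6316  0.1611 -0.2705]
[[ 0.7735 -0.5784]
 [-0.6181 -0.9738]
 [-0.8535 -0.4877]
 [-1.1286 -0.7483]
 [ 0.4404 -0.2205]
 [ 0.9469  0.0195]
 [ 1.553  -0.9165]]
[0.6412 0.1958 0.06  ] [0.622  0.1264 0.06  ]
```

Call:
play_rows(
  linear=[
    [0,0,0],
    [0,0,0],
    [-18,-60,0],
    [-18,-60,0],
    [-18,-60,0],
    [-18,-60,0],
    [-18,-60,0],
    [-18,-60,0],
  ],
  delta_rot=[
    [0,0,-10.7],
    [0,0,-10.7],
    [0,0,0],
    [0,0,0],
    [0,0,0],
    [0,0,0],
    [0,0,0],
    [0,0,0],
  ],
  gripper=[0,0,0,0,0,0,0,0],
)

```text
clock: 1.1
tcp_pos: [0.306, 0.1559, 0.2267]
orientation: [3.141, 0.0, -3.125]
wrist_force: [1.4, -0.3, 0.1]
gripper_width: 0.0178
finger_force: 0.0
```

Call:
play_rows(
  linear=[
    [-18,-60,0],
    [-18,-60,0],
    [-18,-60,0],
    [-18,-60,0],
    [-18,-60,0],
    [-18,-50,0],
    [0,0,0],
    [0,0,0],
  ],
  delta_rot=[
    [0,0,0],
    [0,0,0],
    [0,0,0],
    [0,0,0],
    [0,0,0],
    [0,0,0],
    [0,0,0],
    [0,0,0],
  ],
  gripper=[0,0,0,0,0,0,0,0],
)

```text
clock: 2.1
tcp_pos: [0.4188, -0.1894, 0.2263]
orientation: [3.141, -0.001, -3.126]
wrist_force: [-0.3, -0.5, -0.3]
gripper_width: 0.0005
finger_force: 0.0
```

Call:
play_rows(
  linear=[
    [0,0,57],
    [0,0,57],
    [0,0,57],
    [-10,0,0],
    [-10,0,0],
    [-8,0,0],
    [-8,0,0],
    [-8,0,0],
  ],
  delta_rot=[
    [0,0,0],
    [0,0,0],
    [0,0,0],
    [0,0,0],
    [0,0,0],
    [0,0,0],
    [0,0,0],
    [0,0,0],
  ],
  gripper=[0,0,0,0,0,0,0,0],
)

```text
clock: 3.1
tcp_pos: [0.464, -0.1893, 0.0564]
orientation: [-3.141, 0.001, -3.126]
wrist_force: [-0.7, 0.2, 0.3]
gripper_width: 0.0005
finger_force: 0.0
```

Call:
play_rows(
  linear=[
    [-6,0,0],
    [-6,0,0],
    [-6,0,0],
    [-6,0,0],
    [-6,0,0],
  ],
  delta_rot=[
    [0,0,0],
    [0,0,0],
    [0,0,0],
    [0,0,0],
    [0,0,0],
  ],
  gripper=[0,0,0,0,0],
)

```text
clock: 3.72
tcp_pos: [0.4935, -0.1886, 0.0556]
orientation: [3.141, -0.0, -3.126]
wrist_force: [-0.9, 0.2, 0.1]
gripper_width: 0.0002
finger_force: 0.6
```

Call:
play_rows(
  linear=[
    [-3,0,0],
    [-3,0,0],
    [-3,0,0],
    [-2,0,0],
  ],
  delta_rot=[
    [0,0,0],
    [0,0,0],
    [0,0,0],
    [0,0,0],
  ],
  gripper=[0,0,0,0],
)

```text
clock: 4.22
tcp_pos: [0.5035, -0.1885, 0.0556]
orientation: [3.141, -0.002, -3.126]
wrist_force: [-8.1, -0.5, 6.5]
gripper_width: 0.0007
finger_force: 4.0
```

Call:
play_rows(
  linear=[
    [-2,0,0],
    [-2,0,0],
    [-2,0,0],
  ],
  delta_rot=[
    [0,0,0],
    [0,0,0],
    [0,0,0],
  ],
  gripper=[0,0,0],
)

```text
clock: 4.6
tcp_pos: [0.5101, -0.1884, 0.0556]
orientation: [3.141, -0.001, -3.126]
wrist_force: [-3.0, -0.3, 1.5]
gripper_width: 0.0003
finger_force: 1.2
```

Past the detent; I'll go a bit further until it is firm against the stop.

Call:
play_rows(
  linear=[
    [-2,0,0],
    [-1,0,0],
    [0,0,0],
  ],
  delta_rot=[
    [0,0,0],
    [0,0,0],
    [0,0,0],
  ],
  gripper=[0,0,0],
)

```text
clock: 4.97
tcp_pos: [0.5136, -0.1885, 0.0557]
orientation: [-3.141, 0.001, -3.126]
wrist_force: [-0.1, -1.0, 0.9]
gripper_width: 0.0009
finger_force: 0.0
```

```bash
python3 - <<'E'
from h import *
import cv2
a=env.capture("side")
cv2.imwrite("pics/s2.png",cv2.resize(a[120:220,180:340],None,fx=4,fy=4,interpolation=cv2.INTER_CUBIC));print(env.observe()["wrist_force"])
E
```

```text
[ 0.47899006 -0.05825872  0.06126348]
```

View pics/s2.png

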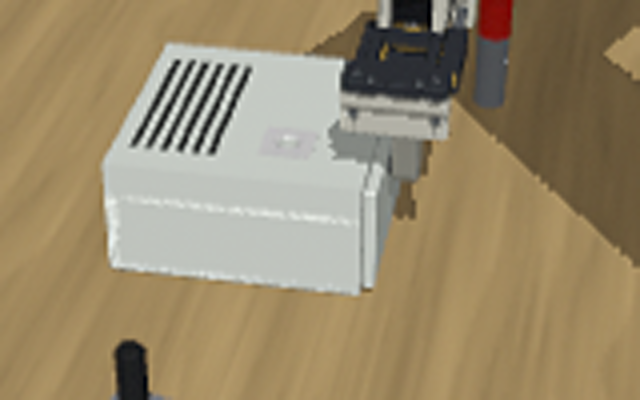

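The picture shows the drawer panel at (370,225) flush with the unit, so it has snapped home ahead of the fingers. One light press will confirm the stop.

Call:
play_rows(
  linear=[
    [-2,0,0],
    [-1,0,0],
  ],
  delta_rot=[
    [0,0,0],
    [0,0,0],
  ],
  gripper=[0,0],
)

```text
clock: 5.28
tcp_pos: [0.5141, -0.1883, 0.0556]
orientation: [3.141, -0.005, -3.125]
wrist_force: [-18.6, -4.0, 13.7]
gripper_width: 0.0004
finger_force: 9.2
```

Call:
play_rows(
  linear=[
    [15,0,0],
    [40,0,0],
    [0,0,-57],
    [0,0,-57],
    [0,0,-57],
    [0,0,0],
    [0,0,0],
    [0,0,0],
  ],
  delta_rot=[
    [0,0,0],
    [0,0,0],
    [0,0,0],
    [0,0,0],
    [0,0,10.65],
    [0,0,10.65],
    [0,0,10.65],
    [0,0,10.65],
  ],
  gripper=[0,0,0,50,50,50,50,50],
)

```text
clock: 6.28
tcp_pos: [0.461, -0.1892, 0.2267]
orientation: [3.141, 0.001, 2.408]
wrist_force: [-0.7, 0.5, 0.3]
gripper_width: 0.0446
finger_force: 0.0
```

Call:
play_rows(
  linear=[
    [0,0,0],
    [0,0,0],
    [0,0,0],
    [0,0,0],
    [0,0,0],
    [0,0,0],
    [0,0,0],
  ],
  delta_rot=[
    [0,0,10.65],
    [0,0,10.65],
    [0,0,10.65],
    [0,0,10.65],
    [0,0,10.65],
    [0,0,10.65],
    [0,0,0],
  ],
  gripper=[60,60,60,60,60,60,60],
)

```text
clock: 7.15
tcp_pos: [0.461, -0.1892, 0.2266]
orientation: [3.141, -0.0, 1.3]
wrist_force: [-0.0, -0.5, 0.1]
gripper_width: 0.0557
finger_force: 0.0
```

```bash
cat >> h.py <<'E'
from scipy.spatial.transform import Rotation
def delta(p):
    o=env.observe();R=Rotation.from_euler("xyz",o["orientation"]).as_matrix()
    print("tcp",o["tcp_pos"].round(4),o["orientation"].round(4),"tool mm",(1000*R.T@(np.array(p)-o["tcp_pos"])).round(1))
E
python3 -c "
from h import *
delta([.623,.127,.2])"
```

```text
tcp [ 0.461  -0.1892  0.2266] [ 3.1412 -0.      1.2997] tool mm [348.   71.4  26.6]
```

Call:
play_rows(
  linear=[
    [58,11.9,0],
    [58,11.9,0],
    [58,11.9,0],
    [58,11.9,0],
    [58,11.9,0],
    [58,11.9,0],
    [0,0,45],
    [0,0,45],
  ],
  delta_rot=[
    [0,0,0],
    [0,0,0],
    [0,0,0],
    [0,0,0],
    [0,0,0],
    [0,0,0],
    [0,0,0],
    [0,0,0],
  ],
  gripper=[60,60,60,60,60,60,60,60],
)

```text
clock: 8.15
tcp_pos: [0.6236, 0.1275, 0.1354]
orientation: [3.141, -0.0, 1.305]
wrist_force: [-1.4, 0.3, 0.5]
gripper_width: 0.0557
finger_force: 0.0
```

```bash
python3 - <<'E'
from h import *
import cv2
delta([.623,.127,.077])
a=env.capture("side")
cv2.imwrite("pics/s3.png",cv2.resize(a[150:280,160:260],None,fx=4,fy=4,interpolation=cv2.INTER_CUBIC))
E
```

```text
tcp [0.6236 0.1275 0.1354] [ 3.1408e+00 -4.0000e-04  1.3050e+00] tool mm [-0.7 -0.5 58.4]
```

View pics/s3.png

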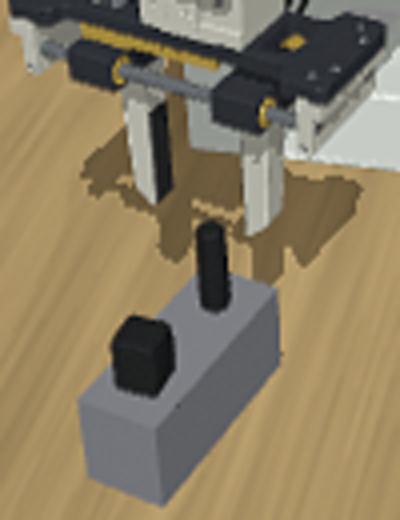

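The fingertips at (160,203) and (258,235) straddle the pin top at (210,222), so the grip is centred. I'll descend and close.

Call:
play_rows(
  linear=[
    [0,0,20],
    [0,0,20],
    [0,0,18],
    [0,0,0],
    [0,0,0],
    [0,0,0],
    [0,0,0],
    [0,0,0],
  ],
  delta_rot=[
    [0,0,0],
    [0,0,0],
    [0,0,0],
    [0,0,0],
    [0,0,0],
    [0,0,0],
    [0,0,0],
    [0,0,0],
  ],
  gripper=[60,60,60,60,10,10,10,10],
  grip_force=30,
)

```text
clock: 9.2
tcp_pos: [0.6237, 0.1268, 0.0789]
orientation: [3.141, -0.0, 1.299]
wrist_force: [0.0, -0.2, 0.3]
gripper_width: 0.0208
finger_force: 0.0
```

Call:
play_rows(
  linear=[
    [0,0,0],
    [0,0,0],
    [0,0,0],
  ],
  delta_rot=[
    [0,0,0],
    [0,0,0],
    [0,0,0],
  ],
  gripper=[0,0,0],
)

```text
clock: 9.57
tcp_pos: [0.6237, 0.1268, 0.0788]
orientation: [3.141, -0.0, 1.299]
wrist_force: [-0.3, -0.0, 2.5]
gripper_width: 0.0173
finger_force: 30.0
```

Call:
play_rows(
  linear=[
    [0,0,-10],
    [0,0,-20],
    [0,0,-30],
    [0,0,-30],
    [0,0,-30],
    [0,0,0],
    [0,0,0],
    [0,0,0],
  ],
  delta_rot=[
    [0,0,0],
    [0,0,0],
    [0,0,0],
    [0,0,0],
    [0,0,0],
    [0,0,0],
    [0,0,0],
    [0,0,0],
  ],
  gripper=[0,0,0,0,0,0,0,0],
)

```text
clock: 10.58
tcp_pos: [0.6231, 0.1267, 0.1976]
orientation: [-3.14, 0.001, 1.299]
wrist_force: [-0.4, -0.1, 0.4]
gripper_width: 0.0175
finger_force: 30.0
```

```bash
python3 -c "
from h import *
print(env.observe()['finger_force'])
delta([.592,-.15,.185])"
```

```text
29.99900788667219
tcp [0.6231 0.1267 0.1976] [-3.1399e+00  7.0000e-04  1.2985e+00] tool mm [-274.9   44.5   12.7]
```

Call:
play_rows(
  linear=[
    [-25,4,0],
    [-45,7.3,0],
    [-55,8.9,0],
    [-55,8.9,0],
    [-50,8.1,0],
    [-30,4.9,0],
    [-15,2.4,0],
    [0,0,12],
  ],
  delta_rot=[
    [0,0,0],
    [0,0,0],
    [0,0,0],
    [0,0,0],
    [0,0,0],
    [0,0,0],
    [0,0,0],
    [0,0,0],
  ],
  gripper=[0,0,0,0,0,0,0,0],
)

```text
clock: 11.58
tcp_pos: [0.5928, -0.1503, 0.1864]
orientation: [3.141, -0.0, 1.298]
wrist_force: [-0.7, -0.3, -0.5]
gripper_width: 0.0178
finger_force: 30.0
```

Call:
play_rows(
  linear=[
    [0,0,0],
    [0,0,0],
  ],
  delta_rot=[
    [0,0,0],
    [0,0,0],
  ],
  gripper=[0,0],
)

```text
clock: 11.82
tcp_pos: [0.5926, -0.149, 0.1864]
orientation: [-3.141, -0.0, 1.3]
wrist_force: [0.2, -0.4, 0.3]
gripper_width: 0.0174
finger_force: 30.0
```

```bash
python3 - <<'E'
from h import *
import cv2
delta([.592,-.15,.185])
o=env.observe()["tcp_pos"]
for n in("side","top"):
    print(n,"tip pred",proj(n,[o[0],o[1],o[2]-.0708]).round(1),"hole",proj(n,[.592,-.15,.09]).round(1))
a=env.capture("side");b=env.capture("top")
r=lambda i,x,y:cv2.resize(i[y:y+80,x:x+60],None,fx=6,fy=6,interpolation=cv2.INTER_CUBIC)
cv2.imwrite("pics/s4.png",np.hstack([r(a,220,110),r(b,275,130)]))
E
```

```text
tcp [ 0.5926 -0.149   0.1864] [-3.1412e+00 -2.0000e-04  1.2998e+00] tool mm [-1.2 -0.3  1.4]
side tip pred [252.  147.4] hole [252.3 155.3]
top tip pred [305.3 165.7] hole [304.  168.3]
```

View pics/s4.png

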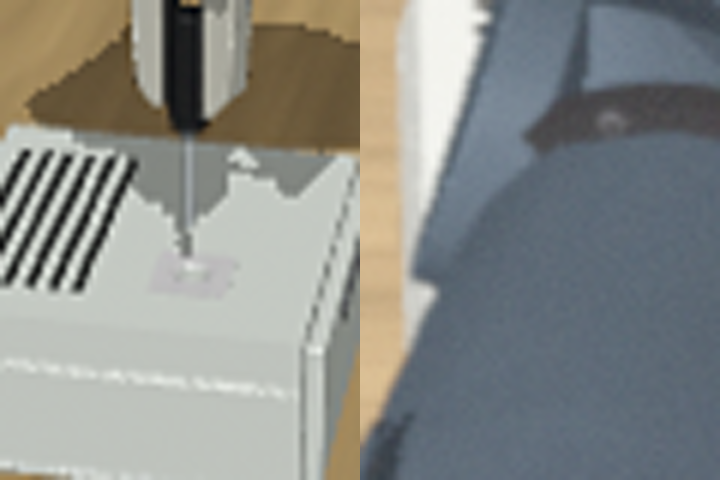

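```bash
python3 - <<'E'
from h import *
import cv2
a=env.capture("side")
cv2.imwrite("pics/s5.png",cv2.resize(a[125:165,232:272],None,fx=14,fy=14,interpolation=cv2.INTER_NEAREST))
o=env.observe()["tcp_pos"]
for h in(.108,.08,.052,0): print(h,proj("side",[o[0],o[1],o[2]-.0708+h]).round(1))
E
```

```text
0.108 [251.9 111.1]
0.08 [251.9 120.8]
0.052 [251.9 130.3]
0 [252.  147.2]
```

View pics/s5.png

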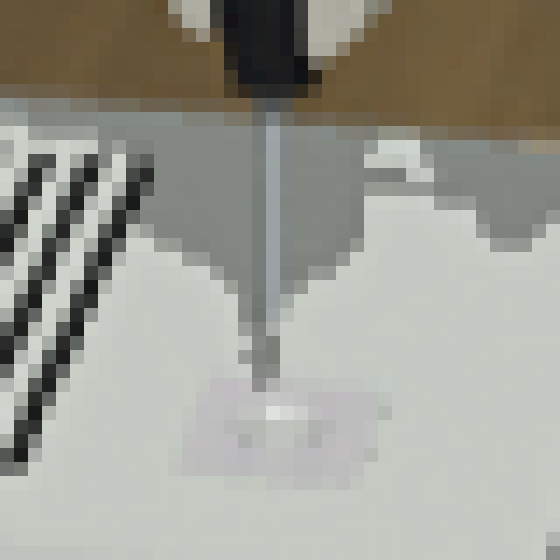

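The bright shaft ends at row 147.4, as predicted. Its column is about 250.6 against the plate centre at 251.9, so I'll shift about 2 mm towards -x and enter slowly.

Call:
play_rows(
  linear=[
    [-1.5,-2,0],
    [0,0,10],
    [0,0,10],
    [0,0,3],
    [0,0,2],
    [0,0,2],
    [0,0,2],
  ],
  delta_rot=[
    [0,0,0],
    [0,0,0],
    [0,0,0],
    [0,0,0],
    [0,0,0],
    [0,0,0],
    [0,0,0],
  ],
  gripper=[0,0,0,0,0,0,0],
)

```text
clock: 12.85
tcp_pos: [0.5903, -0.151, 0.1577]
orientation: [3.141, 0.0, 1.299]
wrist_force: [0.2, 0.5, -0.3]
gripper_width: 0.0178
finger_force: 30.0
```

Call:
play_rows(
  linear=[
    [0,0,2],
    [0,0,2],
    [0,0,0],
  ],
  delta_rot=[
    [0,0,0],
    [0,0,0],
    [0,0,0],
  ],
  gripper=[0,0,0],
)

```text
clock: 13.22
tcp_pos: [0.5901, -0.151, 0.1535]
orientation: [-3.141, -0.0, 1.298]
wrist_force: [0.1, 0.1, 0.3]
gripper_width: 0.0176
finger_force: 30.0
```

The tip is 7 mm inside the hole with no force. Carrying on down to the button.

Call:
play_rows(
  linear=[
    [0,0,3],
    [0,0,3],
    [0,0,3],
    [0,0,3],
    [0,0,3],
    [0,0,0],
  ],
  delta_rot=[
    [0,0,0],
    [0,0,0],
    [0,0,0],
    [0,0,0],
    [0,0,0],
    [0,0,0],
  ],
  gripper=[0,0,0,0,0,0],
)

```text
clock: 13.98
tcp_pos: [0.59, -0.151, 0.1384]
orientation: [-3.141, -0.0, 1.298]
wrist_force: [1.1, -0.3, -0.0]
gripper_width: 0.0173
finger_force: 30.0
```

Call:
play_rows(
  linear=[
    [0,0,1.5],
    [0,0,1.5],
    [0,0,1.5],
    [0,0,0],
  ],
  delta_rot=[
    [0,0,0],
    [0,0,0],
    [0,0,0],
    [0,0,0],
  ],
  gripper=[0,0,0,0],
)

```text
clock: 14.48
tcp_pos: [0.5903, -0.151, 0.1343]
orientation: [3.141, 0.0, 1.299]
wrist_force: [-0.5, 0.8, 1.8]
gripper_width: 0.0174
finger_force: 30.0
```

Call:
play_rows(
  linear=[
    [0,0,1],
    [0,0,1],
    [0,0,1],
    [0,0,0],
    [0,0,0],
  ],
  delta_rot=[
    [0,0,0],
    [0,0,0],
    [0,0,0],
    [0,0,0],
    [0,0,0],
  ],
  gripper=[0,0,0,0,0],
)

```text
clock: 15.1
tcp_pos: [0.5902, -0.151, 0.1312]
orientation: [3.141, 0.0, 1.298]
wrist_force: [0.3, 0.6, 3.3]
gripper_width: 0.0178
finger_force: 30.0
```

Call:
play_rows(
  linear=[
    [0,0,1],
    [0,0,0],
    [0,0,0],
  ],
  delta_rot=[
    [0,0,0],
    [0,0,0],
    [0,0,0],
  ],
  gripper=[0,0,0],
)

```text
clock: 15.48
tcp_pos: [0.5902, -0.151, 0.1302]
orientation: [3.141, -0.0, 1.299]
wrist_force: [-0.7, -0.8, 3.6]
gripper_width: 0.0175
finger_force: 30.0
```

Call:
play_rows(
  linear=[
    [0,0,1],
    [0,0,0],
    [0,0,0],
  ],
  delta_rot=[
    [0,0,0],
    [0,0,0],
    [0,0,0],
  ],
  gripper=[0,0,0],
)

```text
clock: 15.85
tcp_pos: [0.5903, -0.151, 0.1293]
orientation: [3.141, 0.0, 1.299]
wrist_force: [0.3, 0.1, 5.8]
gripper_width: 0.0175
finger_force: 30.0
```

Call:
play_rows(
  linear=[
    [0,0,0.7],
    [0,0,0],
    [0,0,0],
  ],
  delta_rot=[
    [0,0,0],
    [0,0,0],
    [0,0,0],
  ],
  gripper=[0,0,0],
)

```text
clock: 16.23
tcp_pos: [0.5904, -0.151, 0.129]
orientation: [3.141, 0.0, 1.299]
wrist_force: [-1.4, -0.1, 9.6]
gripper_width: 0.0172
finger_force: 30.0
```

The force has risen past 5 N to 9.6 N with little further travel, so the button is on its stop. I'll check the view and that the force is steady.

```bash
python3 - <<'E'
from h import *
import cv2
a=env.capture("side")
cv2.imwrite("pics/s6.png",cv2.resize(a[90:220,190:310],None,fx=4,fy=4,interpolation=cv2.INTER_CUBIC))
o=env.observe();print(o["wrist_force"],o["finger_force"],o["tcp_pos"])
E
```

```text
[-1.84209997  0.97932467  8.93415853] 30.004940231519868 [ 0.59038707 -0.15104831  0.12904232]
```

View pics/s6.png

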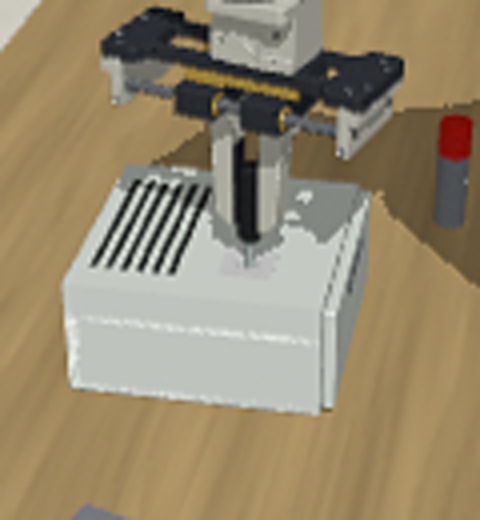

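The pin stands upright in the hole at (248,262) with its handle in the fingers, and the drawer at (328,350) is flush. Handing in.

```bash
python3 -c "
from station import env
print(env.close_job())"
```

```text
the job is handed in; nothing more can be done
None
```

The job is handed in: the drawer is snapped home, and the gripped pin is holding the reset button on its stop at about 9 N; `close_job()` returned no verdict, so I don't know the judged result.

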